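# Hold a dresser leg over its mortise for gluing

### The arm

A 6-joint arm with a two-finger parallel gripper is mounted at the origin on the work surface. World frame = base frame: x ahead of the robot, y to its left, z up, the work surface at z = 0. Lengths are in m, angles in rad, forces in N, time in s.
With the tool pointing down it reaches from about 0.35 to 0.975 m from the base axis. Payload 7.1 kg.
Tool frame: the origin (TCP) lies on the mounting face of the last link; the fingertips stand 182 mm ahead of it and the grasp point (between the pads) lies 163 mm ahead of it; y points along the fingers, z is the direction in which the jaws open and shut, and the axes are right-handed (so a half turn about y gives the same grasp; the last joint's range is limited). The gripper opens to 88 mm and grips with 3 to 60 N. Pads are 20 mm wide; open, the fingers measure 115 mm over their backs; the gripper's body (75 mm by 178 mm) begins 61 mm behind the grasp point.
Start: joints at [1.119, 0.423, 1.63, -0, 1.089, -0.019], TCP at [0.262, 0.567, 0.405] pointing down, gripper open.
Joint ranges: [-3, 3], [-0.9, 2.11], [0.09, 2.58], [-1.31, 4.45], [0.11, 2.69], [-2.54, 2.54]. Speed limits (rad/s): [2.39, 2.39, 3.01, 3.14, 3.14, 3.14].

### API

Orientations are given as a unit quaternion [x, y, z, w].
In Python, from station import r gives the robot as it stands. The module is installed in compiled form; this text tells all that it offers.
- The arm moves only by the tool send_rows, never from a script. Its argument "deltas" is text: rows parted by semicolons, each of 7 numbers parted by spaces: the shift along the tool's x, y, z in m, then the turn, a rotation vector about the tool's x, y, z in rad, then the closure in counts, from 0 (fully open) to 255 (shut). In form: dx dy dz wx wy wz jaw; .... A call has 1 to 12 rows; each row shifts and turns the commanded pose from where the row before left it, along the tool's axes as they then stand; what a row does not reach is not made up. A row lasts 1/8 s, in which the tool goes at most 62.5 mm and 10.7 degrees, less where a joint would pass 70% of its speed; a pose out of reach is approached as far as the arm can. A call is refused whole if a number of a shift passes 0.0625 or a number of a turn 0.188, either way. A call with a gripper value outside its range is refused whole. The fingers move at their own pace and stop on an object; the grip force is fixed at half the most. Time passes only in rows, so rows that do not move let the fingers close. It gives the time, the measured TCP pose, the force and the opening at its end, in the units of the state.
- r.read_state(): the state, without advancing time (a new reading comes with each control period).
- r.camera(name): name is "scene" or "top"; returns a dict with "frame" (480x640x3 uint8, blue, green, red), "camera_matrix" (3x3 intrinsics, pixels), "rvec" (rotation vector, rad) and "tvec" (3), from world to camera coordinates, as OpenCV has them. Camera axes: x right, y down, z forward; pixel columns grow to the right and rows downward; lengths in m; the calibration is good to about 2 mm. A picture is of the moment at which its call begins. There is no depth.
- r.hand_in(): hands the job in, once; it reports no verdict.
The state is a dict: "time": time; "joints": joint angles; "dq": joint speeds; "joint_efforts": joint torques, N m; "tool_pos": TCP position; "orientation": TCP orientation; "contact_force": force on the tool from outside, world axes, zero at the start; "moment": the same for the moment, N m; "width": opening from 0.0 (shut) to 1.0 (fully open).
Only numpy, scipy, OpenCV 4.12 (cv2) and the standard library are available. Lean on these libraries where they do the work, as an engineer would, in place of code of your own. Each camera call takes 0.05 s, during which the arm holds its last target. There are 200 camera calls.

### The job

Push the jig's sliding sled, which carries a corner block, fully home against its end stop, and leave it there. Then take the tall square dresser leg out of the rack, lift it higher than the tool tote, carry it across, and hold it upright and still with its tenon about 1 cm above the block's mortise, centred on it and turned so that it would slide straight in, so that somebody can brush on glue. Finish while holding the leg there: never let it touch the jig or block, do not bump the tote, and leave the other legs and everything loose on the bench where they are.

Things in the scene. Friction and masses are not known exactly. Their poses are not given: they have to be found in the camera images.
- jig: Fixed plywood assembly jig on the bench, 130 (its x) x 300 (its y) x 20 mm high; origin at the centre of its underside. A dark wood end stop, 60 mm high, stands at its -y end. A sled slides along its y axis.
- sled (a joint): How far the sled has slid along the jig's -y direction, in m: starts at 0 to 0.05, hard end stop at 0.120 (mortise centre then at jig y = -65 mm). Steady drag about 4 N, no spring: it stays where left. On the sled: a corner block 80 x 80 mm, top 90 mm above the bench, and, on its +y side behind a 34 mm gap, an upright push plate.
- mortise (a point): Centre of the mouth of the rectangular mortise in the top of the corner block, 90 mm above the bench; moves with the sled. Axes as the jig's, z up. The mortise is 14 along x, 32 along y, 30 mm deep.
- push_plate (a point): Middle of the top edge of the outer (+y) face of the sled's push plate, 110 mm above the bench; axes as the jig's. The plate is 80 wide (x), 12 mm thick (y), and stands free from 40 to 110 above the bench; pushing on this face towards -y drives the sled to the stop.
- rack: Fixed wooden rack block 270 (x) x 90 (y) x 45 mm high, origin at the centre of its underside. Three rectangular through-holes 34 x 16 mm at x = -85, 0, +85 mm hold three legs standing tenon down; which leg is in which hole varies.
- square_leg: Tall square wooden leg to be held, 0.1 to 0.22 kg, 135 mm high. Origin: centre of the tenon's lower end, z up the leg. Tenon 30 (x) x 12 (y) x 25 high, 44 x 44 shoulder block from 25 to 60, straight 34 x 34 shaft from 60 to 132, steel glide of diameter 22 on top. In the rack its shoulder rests on the rack's top, origin 20 above the bench, axes along the rack's.
- turned_leg: Round turned wooden leg in the rack, 132 mm high, up to 44 mm across; leave it there. Origin as for the square leg.
- stub_leg: Short square wooden leg in the rack, 81 mm high, 44 x 44 mm; leave it there. Origin as for the square leg.
- tote: Fixed plywood tool tote between rack and jig, 270 (x) x 90 (y), sides 100 mm high, end boards to 170 mm high, a round handle bar along x with its top at 159 mm; origin at the centre of its underside. Do not bump it.
- glue_bottle: White bottle, diameter 56, 160 mm high, loose; leave it. Origin under its centre.
- stain_can: Steel can, diameter 86, 100 mm high, loose; leave it. Origin under its centre.
- bowl: Blue ceramic bowl, diameter 130, 40 mm high, loose; leave it. Origin under its centre.
- sanding_block: Cork sanding block 110 x 65 x 30 mm, loose; leave it. Origin under its centre.
- hammer: Hammer lying on the left of the bench, about 260 mm long, loose; leave it. It lies along its x axis.
- brush: Brush lying on the right of the bench, about 200 mm long, loose; leave it. It lies along its x axis.
Things that resemble listed ones, but are neither listed nor needed, are in the scene too. What is shaped like the square_leg but purple or yellow is not meant.

How it is judged:
On the way, in this order (a step that is already met when the one before it is completed fails the run):
1. the sled is pushed home against its end stop (value of joint sled above 0.115 m and height (world z) of square_leg below 0.04 m), for 0.2 s.
2. with the sled home, the square leg is lifted out of the rack, its lower end higher than the tote's handle bar (value of joint sled above 0.115 m and z of square_leg in the frame of tote above 0.16 m and contact force between square_leg and the fingers above 0.5 N), for 0.1 s.
At the end, for the whole second after the job is handed in: Sled within 5 mm of its stop; square leg held in the fingers, still, upright within 5 deg, tenon end 4-18 mm above the mortise mouth, within 5 mm of its centre, long side along the mortise's within 5.7 deg, not touching the jig; other legs moved under 20 mm, loose things under 30 mm (value of joint sled above 0.115 m and horizontal distance between square_leg and mortise below 0.005 m and z of square_leg in the frame of mortise between 0.004 and 0.018 m and angle between square_leg's own z axis and vertical below 0.09 rad and angle between the x axis of square_leg and the y axis of mortise, either way round below 0.1 rad and contact force between square_leg and the fingers above 0.5 N and contact force between square_leg and jig below 0.1 N and linear speed of square_leg below 0.02 m/s and angular speed of square_leg below 0.15 rad/s and distance of each of turned_leg, stub_leg from where it was at the start of the episode below 0.02 m and distance of each of glue_bottle, stain_can, bowl, sanding_block, hammer, brush from where it was at the start of the episode below 0.03 m); the arm keeps its last pose, push and grip.
It fails at once if the square leg touches the jig, sled or block (contact force between square_leg and jig above 0.5 N).
It fails at once if the tote is bumped (contact force between tote and anything else above 1 N).
It fails at once if another leg or a loose thing is displaced (distance of any of turned_leg, stub_leg from where it was at the start of the episode above 0.02 m or distance of any of glue_bottle, stain_can, bowl, sanding_block, hammer, brush from where it was at the start of the episode above 0.03 m).
It also fails if it takes over 66 s, if anything falls off the work surface, if the arm or the gripper's body presses on something with over 40 N, if the wrist force passes 120 N, or if a joint passes its speed limit or range.

## Working session

There is one attempt and no reset: what is moved stays moved. The work goes in short steps, Python scripts to look and compute and a tool call to move; the robot and the scene stay as the last step left them, time stands still between calls to the robot, and variables do not carry over. Pictures are saved under pics/ and viewed, about 8 in all and at most 12, crops included, and the job is handed in when it is done.

Besides the shell and the picture viewer there is one more tool, called as name(argument=value, ...), one argument or row to a line, values as JSON. send_rows: Moves the arm, as the interface text tells. Its arguments: {"type":"object","properties":{"deltas":{"type":"string"}},"required":["deltas"]}

```bash
mkdir -p pics; cat > h.py <<'E'
import numpy as np, cv2
from scipy.spatial.transform import Rotation as R
from station import r
def cam(n):
    c=r.camera(n); c['R']=cv2.Rodrigues(np.array(c['rvec'],float))[0]; c['t']=np.array(c['tvec'],float).ravel(); c['K']=np.array(c['camera_matrix'],float); return c
def ray(c,u,v):
    d=c['R'].T@np.linalg.inv(c['K'])@[u,v,1.]; o=-c['R'].T@c['t']; return o,d
def onz(c,u,v,z):
    o,d=ray(c,u,v); return o+d*(z-o[2])/d[2]
def proj(c,p):
    q=c['K']@(c['R']@np.array(p,float)+c['t']); return q[:2]/q[2]
E
python3 - <<'E'
from h import *
s=r.read_state(); print({k:np.round(v,3) for k,v in s.items()})
print(R.from_quat(s['orientation']).as_matrix().round(3))
for n in('scene','top'):
    c=cam(n); cv2.imwrite(f'pics/{n}0.png',c['frame']); print(n,c['K'].round(1).tolist(),(-c['R'].T@c['t']).round(3),c['R'].round(2).tolist())
E
```

```text
{'time': np.float64(0.0), 'joints': array([ 1.119,  0.424,  1.631, -0.   ,  1.089, -0.019]), 'dq': array([ 0.001, -0.002, -0.   , -0.   , -0.001, -0.001]), 'joint_efforts': array([-1.0000e-03, -5.4463e+01, -2.7366e+01,  6.4000e-02,  2.3000e-02,
       -0.0000e+00]), 'tool_pos': array([0.262, 0.567, 0.404]), 'orientation': array([ 0.691, -0.152,  0.152, -0.69 ]), 'contact_force': array([0.256, 0.329, 0.63 ]), 'moment': array([ 0.02 , -0.045,  0.019]), 'width': np.float64(1.003)}
[[ 0.908 -0.001  0.419]
 [-0.419 -0.001  0.908]
 [-0.    -1.    -0.001]]
scene [[560.0, 0.0, 317.0], [0.0, 560.0, 235.3], [0.0, 0.0, 1.0]] [1.176 0.176 1.18 ] [[-0.28, 0.96, 0.01], [0.83, 0.24, -0.51], [-0.49, -0.14, -0.86]]
top [[444.7, 0.0, 325.5], [0.0, 444.7, 237.2], [0.0, 0.0, 1.0]] [0.395 0.019 1.214] [[0.01, -1.0, 0.01], [-0.99, -0.01, -0.16], [0.16, -0.01, -0.99]]
```

View pics/scene0.png

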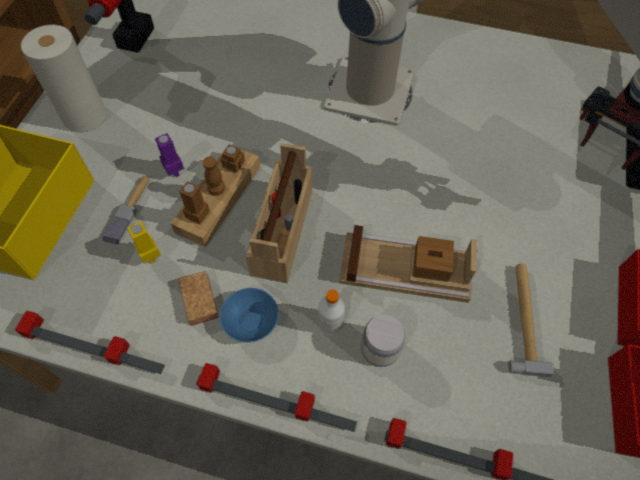

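View pics/top0.png

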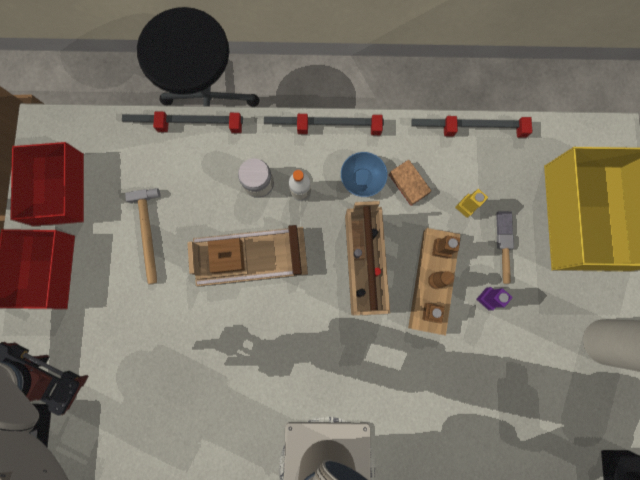

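Scene view: the jig is at (410,265), with its dark end stop at (355,253) and push plate at (473,255). The tote is at (280,220) and the rack at (215,195). Candidates for the square leg:
- rack front (192,200)
- turned leg (213,175)
- stub (232,157)
- purple (170,155) and yellow (143,240) lookalikes

My choice is the rack's front one. I'll check it in a close crop.

```bash
python3 - <<'E'
import cv2, numpy as np
s=cv2.imread('pics/scene0.png');t=cv2.imread('pics/top0.png')
def z(i,x,y,w,h,k): return cv2.resize(i[y:y+h,x:x+w],None,fx=k,fy=k,interpolation=cv2.INTER_CUBIC)
a=z(s,165,130,100,75,4);a2=z(t,400,220,100,75,4) if 0 else z(t,400,222,80,112,5)
b=z(s,335,215,160,90,5)
c=z(t,180,215,135,80,5.9)
cv2.imwrite('pics/c1.png',np.hstack([z(s,165,130,100,140,4),a2]))
cv2.imwrite('pics/c2.png',c[:, :800]);cv2.imwrite('pics/c3.png',b)
E
```

```text
(no output)
```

View pics/c1.png

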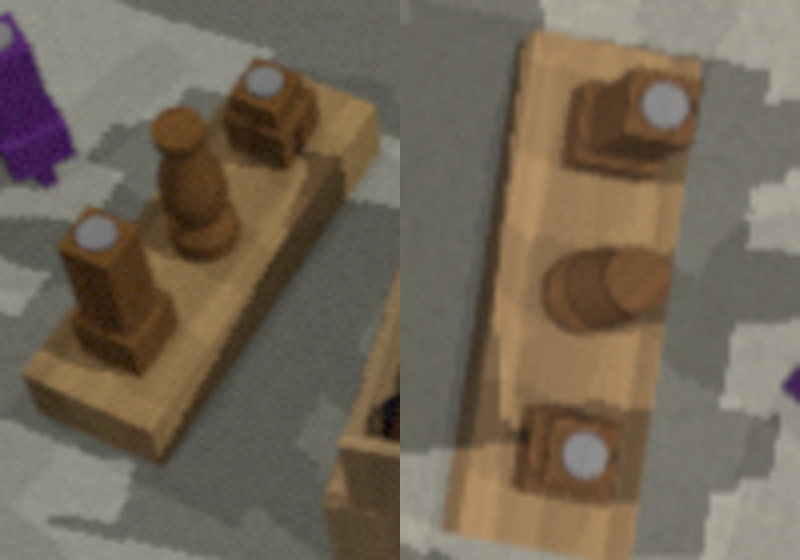

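View pics/c2.png

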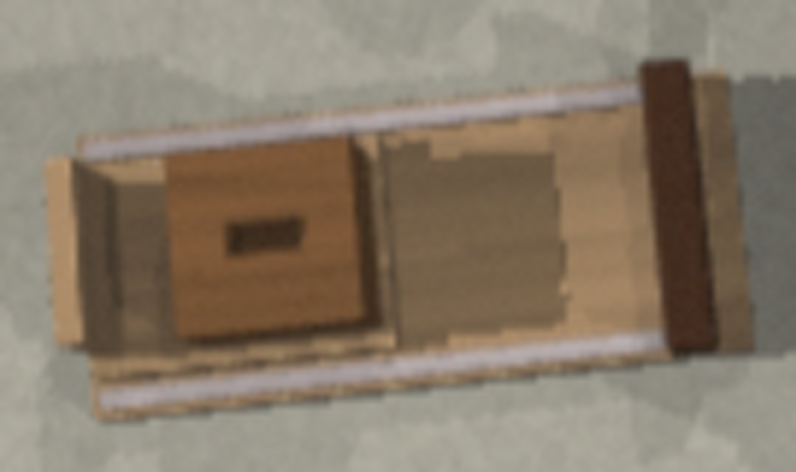

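View pics/c3.png

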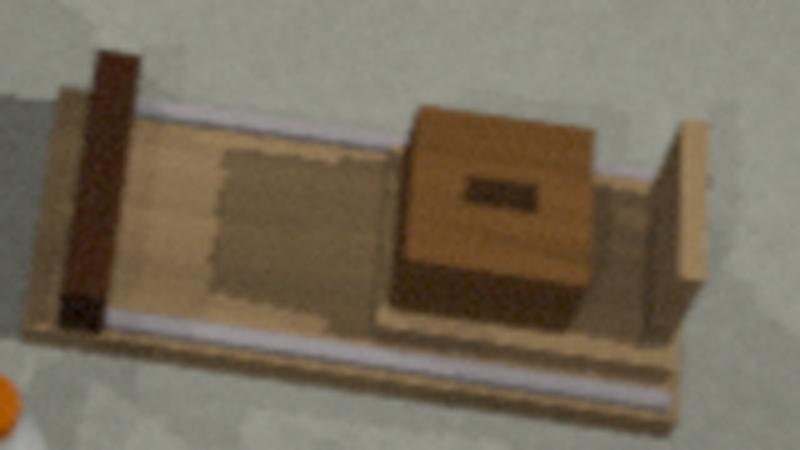

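The crop confirms the front rack leg: tall square shaft with a steel glide, at c1 left (97,233) and right (664,104). The mortise sits at c2 (264,236) and c3 (501,194). Next I turn these into positions.

```bash
python3 - <<'E'
from h import *
s=cam('scene');t=cam('top')
S=lambda x,y,ox,oy,k:((x+.5)/k-.5+ox,(y+.5)/k-.5+oy)
def tri(a,b):
    (o1,d1),(o2,d2)=ray(s,*a),ray(t,*b)
    A=sum(np.eye(3)-np.outer(d,d)/(d@d) for d in(d1,d2)); B=sum((np.eye(3)-np.outer(d,d)/(d@d))@o for o,d in((o1,d1),(o2,d2)))
    return np.linalg.solve(A,B)
c2=lambda x,y:S(x,y,180,215,5.9)
c3=lambda x,y:S(x,y,335,215,5)
cl=lambda x,y:S(x,y,165,130,4)
cr=lambda x,y:S(x-400,y,400,222,5)
def both(n,a,b,z): print(n,'tri',tri(a,b).round(4),'sc',onz(s,*a,z)[:2].round(4),'top',onz(t,*b,z)[:2].round(4))
both('glide sq',cl(97,233),cr(664,104),.155)
both('glide stub',cl(265,80),cr(585,455),.101)
both('mortise',c3(501,194),c2(264.5,235.5),.09)
def edges(n,P):
    P=np.array(P); print(n,P.round(3).tolist(),'c',P.mean(0).round(4)); 
    for i in range(len(P)):
        d=P[(i+1)%len(P)]-P[i]; print('  ',np.hypot(*d).round(4),(np.degrees(np.arctan2(d[1],d[0]))%90).round(1))
edges('block top',[onz(t,*c2(*p),.09)[:2] for p in[(166,152),(350,137),(364,318),(176,338)]])
edges('block sc',[onz(s,*c3(*p),.09)[:2] for p in[(420,107),(595,128),(588,285),(405,262)]])
edges('plate top',[onz(t,*c2(*p),.11)[:2] for p in[(46,160),(57,345),(84,343),(74,158)]])
edges('plate sc',[onz(s,*c3(*p),.11)[:2] for p in[(683,122),(708,122),(705,280),(680,275)]])
edges('rack top',[onz(t,*cr(*p),.045)[:2] for p in[(540,32),(700,62),(632,555),(456,530)]])
edges('rack sc',[onz(s,*cl(*p),.045)[:2] for p in[(25,375),(163,432),(378,105),(300,62)]])
# jig underside / rails + stop top(0.06+?)
edges('rail top',[onz(t,*c2(*p),.02)[:2] for p in[(80,145),(640,90),(665,345),(103,408)]])
E
```

```text
glide sq tri [ 0.5589 -0.2951  0.1552] sc [ 0.5588 -0.2937] top [ 0.5593 -0.2964]
glide stub tri [ 0.3912 -0.2658  0.1011] sc [ 0.3911 -0.2643] top [ 0.3915 -0.2672]
mortise tri [0.5307 0.2669 0.0893] sc [0.5308 0.2681] top [0.5309 0.2655]
block top [[0.567, 0.31], [0.574, 0.231], [0.496, 0.221], [0.486, 0.301]] c [0.5308 0.2657]
   0.0795 5.5
   0.0789 6.8
   0.0804 6.8
   0.0808 6.1
block sc [[0.497, 0.225], [0.485, 0.303], [0.565, 0.312], [0.576, 0.234]] c [0.5308 0.2685]
   0.0786 8.3
   0.08 6.9
   0.0796 8.2
   0.0798 6.2
plate top [[0.56, 0.355], [0.481, 0.346], [0.482, 0.335], [0.561, 0.343]] c [0.5208 0.3447]
   0.0789 6.8
   0.0113 5.0
   0.0789 6.4
   0.0118 4.9
plate sc [[0.484, 0.337], [0.481, 0.348], [0.56, 0.358], [0.56, 0.347]] c [0.5212 0.3476]
   0.0111 16.3
   0.0792 7.0
   0.0107 3.3
   0.0767 7.2
rack top [[0.614, -0.264], [0.599, -0.349], [0.341, -0.304], [0.352, -0.214]] c [ 0.4767 -0.2829]
   0.0867 79.9
   0.2624 80.2
   0.0915 82.7
   0.2669 79.2
rack sc [[0.6, -0.345], [0.614, -0.252], [0.349, -0.211], [0.33, -0.271]] c [ 0.4732 -0.2695]
   0.0942 81.8
   0.2677 81.1
   0.063 72.4
   0.2802 74.6
rail top [[0.58, 0.367], [0.609, 0.111], [0.491, 0.097], [0.46, 0.35]] c [0.5351 0.2314]
   0.2579 6.5
   0.1185 6.9
   0.2551 7.1
   0.1214 8.3
```

Both views agree: mortise (0.531, 0.267, z 0.089) and block edges 80 mm. The square and stub glides are 170 mm apart, as they should be, and their heights are right. The jig's yaw is about 6.8°, the rack's -9.9°. First I shut the jaws and turn them to lie along jig x.

```bash
cat >> h.py <<'E'
def need(p,jaw):
    """tool-frame shift to world TCP p at present orientation, and turn (rotvec, tool axes) to tool y down, jaw yaw deg"""
    s=r.read_state(); q=R.from_quat(s['orientation']); M=q.as_matrix()
    a=np.radians(jaw); z=np.array([np.cos(a),np.sin(a),0]); y=np.array([0,0,-1.]); T=np.c_[np.cross(y,z),y,z]
    print('t',round(s['time'],2),'pos',s['tool_pos'].round(4),'jaw',np.degrees(np.arctan2(M[1,2],M[0,2])).round(2),'F',s['contact_force'].round(1),'w',round(float(s['width']),3))
    print(' shift now',(M.T@(np.array(p)-s['tool_pos'])).round(4),'shift after turn',(T.T@(np.array(p)-s['tool_pos'])).round(4),'turn',(q.inv()*R.from_matrix(T)).as_rotvec().round(4))
E
echo
```

send_rows(
  deltas="0 0 0 0 0.17 0 255; 0 0 0 0 0.17 0 255; 0 0 0 0 0.17 0 255; 0 0 0 0 0.17 0 255; 0 0 0 0 0.17 0 255; 0 0 0 0 0.17 0 255; 0 0 0 0 0 0 255; 0 0 0 0 0 0 255",
)

```text
time: 1.2
tool_pos: [0.2621, 0.5673, 0.4046]
orientation: [0.529, -0.469, 0.469, -0.529]
contact_force: [0.6, 0.8, 0.0]
width: 0.132
```

```bash
python3 -c "
from h import *
need([.5164,.387,.247],6.8)"
```

```text
t 1.2 pos [0.2621 0.5673 0.4046] jaw 6.95 F [0.6 0.8 0. ] w 0.132
 shift now [0.2098 0.1576 0.2307] shift after turn [0.2092 0.1576 0.2312] turn [0.0001 0.0026 0.0001]
```

send_rows(
  deltas="0.035 0 0.0385 0 0 0 255; 0.035 0 0.0385 0 0 0 255; 0.035 0 0.0385 0 0 0 255; 0.035 0 0.0385 0 0 0 255; 0.035 0 0.0385 0 0 0 255; 0.035 0 0.0385 0 0 0 255; 0 0.04 0 0 0 0 255; 0 0.04 0 0 0 0 255; 0 0.04 0 0 0 0 255; 0 0.037 0 0 0 0 255; 0 0 0 0 0 0 255; 0 0 0 0 0 0 255",
)

```text
time: 2.7
tool_pos: [0.5167, 0.3864, 0.2488]
orientation: [-0.528, 0.469, -0.469, 0.529]
contact_force: [0.8, -0.1, -0.1]
width: 0.006
```

```bash
python3 - <<'E'
from h import *
need([.5164,.387,.247],6.8)
c=cam('scene'); cv2.imwrite('pics/s1.png',cv2.resize(c['frame'][180:330,320:520],None,fx=4,fy=4,interpolation=cv2.INTER_CUBIC))
E
```

```text
t 2.7 pos [0.5167 0.3864 0.2488] jaw 6.82 F [ 0.8 -0.1 -0.1] w 0.006
 shift now [-0.0006  0.0018 -0.0002] shift after turn [-0.0006  0.0018 -0.0002] turn [-0.0012  0.0004 -0.0007]
```

View pics/s1.png

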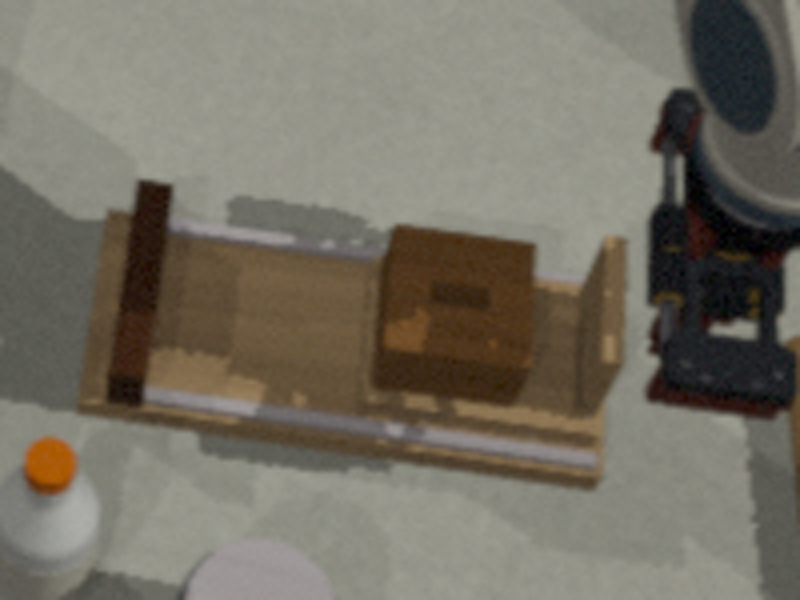

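The closed gripper stands clear of the push plate (610,300), lined up with its middle. Now pushing along tool +x.

send_rows(
  deltas="0.01 0 0 0 0 0 255; 0.01 0 0 0 0 0 255; 0.01 0 0 0 0 0 255; 0.01 0 0 0 0 0 255; 0.01 0 0 0 0 0 255; 0.01 0 0 0 0 0 255; 0.01 0 0 0 0 0 255; 0.01 0 0 0 0 0 255; 0.01 0 0 0 0 0 255; 0.01 0 0 0 0 0 255; 0 0 0 0 0 0 255",
)

```text
time: 4.12
tool_pos: [0.5277, 0.2854, 0.2471]
orientation: [0.529, -0.47, 0.47, -0.528]
contact_force: [-0.1, -0.2, -0.5]
width: 0.006
```

send_rows(
  deltas="0.006 0 0 0 0 0 255; 0.006 0 0 0 0 0 255; 0 0 0 0 0 0 255",
)

```text
time: 4.5
tool_pos: [0.5291, 0.2741, 0.2473]
orientation: [0.529, -0.47, 0.47, -0.528]
contact_force: [0.2, -0.6, 0.7]
width: 0.006
```

send_rows(
  deltas="0.004 0 0 0 0 0 255; 0.004 0 0 0 0 0 255",
)

```text
time: 4.75
tool_pos: [0.5301, 0.2668, 0.2474]
orientation: [0.529, -0.47, 0.469, -0.528]
contact_force: [-1.3, 4.4, -3.2]
width: 0.004
```

```bash
python3 - <<'E'
from h import *
c=cam('scene'); cv2.imwrite('pics/s2.png',cv2.resize(c['frame'][180:330,320:520],None,fx=4,fy=4,interpolation=cv2.INTER_CUBIC))
E
```

```text
(no output)
```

View pics/s2.png

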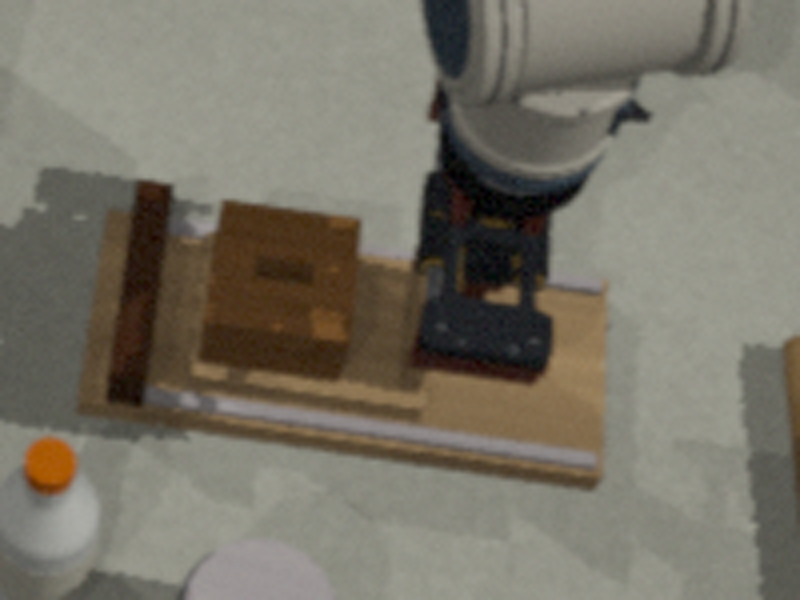

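The sled moved with the finger. Its front edge is still about 45 crop pixels (about 2 cm) short of the stop, so I keep pushing.

send_rows(
  deltas="0.005 0 0 0 0 0 255; 0.005 0 0 0 0 0 255; 0.004 0 0 0 0 0 255",
)

```text
time: 5.18
tool_pos: [0.5319, 0.2526, 0.2476]
orientation: [0.529, -0.47, 0.47, -0.528]
contact_force: [-1.9, 2.9, -3.1]
width: 0.007
```

send_rows(
  deltas="0.003 0 0 0 0 0 255; 0.003 0 0 0 0 0 255",
)

```text
time: 5.42
tool_pos: [0.5327, 0.2468, 0.2477]
orientation: [0.529, -0.47, 0.47, -0.529]
contact_force: [-2.5, 4.1, -3.1]
width: 0.001
```

send_rows(
  deltas="0.002 0 0 0 0 0 255; 0.002 0 0 0 0 0 255",
)

```text
time: 5.68
tool_pos: [0.5328, 0.2454, 0.2478]
orientation: [-0.527, 0.471, -0.469, 0.53]
contact_force: [-9.7, 30.0, -5.8]
width: 0.004
```

```bash
python3 - <<'E'
from h import *
c=cam('scene'); t=cam('top'); f=c['frame']
# dark mortise: threshold near expected position, both views
p=r.read_state()['tool_pos']; u=np.array([.1184,-.993]); m=np.r_[p[:2]+u*(.096),.09]; print('expected mortise from finger',m.round(4))
for n,k in(('scene',c),('top',t)):
    x,y=proj(k,m).round().astype(int); g=cv2.cvtColor(k['frame'],cv2.COLOR_BGR2GRAY)[y-9:y+10,x-12:x+13]; print(n,x,y); print(g[::1])
E
```

```text
expected mortise from finger [0.5441 0.1501 0.09  ]
scene 382 245
[[56 52 54 58 55 59 51 57 55 54 55 59 58 55 57 56 61 51 59 57 56 58 55 51
  57]
 [48 57 52 50 52 51 53 53 52 55 51 54 53 54 58 57 57 50 55 58 56 55 58 58
  56]
 [56 56 51 54 53 53 58 53 54 55 53 50 50 47 53 50 54 55 57 57 56 52 53 60
  55]
 [57 58 57 55 57 56 56 53 57 53 54 54 52 53 52 51 54 54 52 49 52 55 54 54
  55]
 [60 56 59 51 57 57 52 59 60 56 58 55 57 56 57 58 58 55 53 53 50 55 53 54
  52]
 [59 59 60 61 58 54 53 59 56 56 57 58 56 55 58 61 58 59 57 54 54 56 57 53
  56]
 [57 59 61 59 56 55 49 54 56 56 54 59 54 58 60 55 53 57 55 59 56 61 62 55
  59]
 [58 63 62 57 57 45 39 41 48 48 46 57 54 51 51 54 59 56 55 56 54 59 61 60
  55]
 [60 64 64 59 54 47 41 42 43 41 42 44 38 44 46 46 48 48 51 60 58 60 55 58
  57]
 [55 59 56 57 54 40 40 41 44 41 46 43 46 42 45 43 41 44 42 47 61 60 65 71
  68]
 [57 59 58 56 51 39 42 38 41 39 39 36 44 41 44 50 43 44 42 50 58 63 73 76
  78]
 [56 58 56 56 44 42 41 41 44 43 38 33 37 44 41 41 42 43 44 53 58 59 59 62
  61]
 [57 56 57 58 53 53 51 48 49 49 46 42 42 40 36 36 45 39 45 48 58 59 61 64

[... 1319 characters left out ...]
67 54 50 51 49 51 51 55 51 55 52 55 57 58 68 70 69 71
  70]
 [68 71 74 86 73 71 66 53 52 54 54 57 57 56 58 59 59 61 61 60 65 71 69 69
  68]
 [70 71 72 72 72 71 65 61 63 62 61 63 64 64 64 65 67 69 67 68 68 68 70 69
  69]
 [69 70 71 69 69 70 69 69 67 68 68 68 69 69 66 68 67 66 66 67 67 68 67 68
  67]
 [67 68 66 69 70 69 71 67 68 68 66 68 69 67 67 66 67 66 66 65 64 66 63 65
  64]
 [65 66 65 68 69 68 69 67 67 67 64 65 65 65 66 64 64 62 65 65 65 62 63 64
  60]
 [64 67 65 65 64 64 62 65 64 64 64 63 64 64 65 65 63 65 64 64 64 65 65 64
  63]
 [67 63 65 63 64 64 61 64 65 63 66 64 65 64 65 65 65 66 66 66 67 67 67 66
  67]
 [66 66 65 66 67 67 68 67 68 67 70 66 68 68 68 67 68 67 67 68 64 65 67 68
  67]]
```

30 N of contact force says the sled is at its stop. I back off, rise, open the jaws and measure the mortise.

send_rows(
  deltas="-0.003 0 0 0 0 0 255; -0.006 0 0 0 0 0 255; -0.012 0 0 0 0 0 255; -0.012 -0.02 0 0 0 0 255; 0 -0.05 0 0 0 0 255; 0 -0.05 0 0 0 0 200; 0 -0.05 0 0 0 0 100; 0 0 0 0 0 0 0; 0 0 0 0 0 0 0",
)

```text
time: 6.9
tool_pos: [0.529, 0.2758, 0.4174]
orientation: [0.529, -0.47, 0.47, -0.529]
contact_force: [-0.0, -0.2, -0.6]
width: 0.419
```

```bash
cat >> h.py <<'E'
def tri(s,a,t,b):
    L=[ray(s,*a),ray(t,*b)]; P=[np.eye(3)-np.outer(d,d)/(d@d) for _,d in L]
    return np.linalg.solve(P[0]+P[1],P[0]@L[0][0]+P[1]@L[1][0])
def mortise(k,m):
    """centre of dark patch near m, subpixel, and long side direction on z=.09"""
    x,y=proj(k,m).round().astype(int); g=cv2.resize(k['frame'][y-10:y+11,x-13:x+14],None,fx=8,fy=8,interpolation=cv2.INTER_CUBIC); g=cv2.GaussianBlur(cv2.cvtColor(g,cv2.COLOR_BGR2GRAY),(0,0),4)
    med=np.median(g); lo=np.percentile(g,3); b=(g<(med+lo)/2).astype(np.uint8)
    cs,_=cv2.findContours(b,cv2.RETR_EXTERNAL,cv2.CHAIN_APPROX_NONE); c=min(cs,key=lambda q:np.linalg.norm(q.reshape(-1,2).mean(0)-[108,84])-0.02*cv2.contourArea(q))
    P=c.reshape(-1,2)/8.-.4375+[x-13,y-10]; W=np.array([onz(k,*p,.09)[:2] for p in P],np.float32)
    rr=cv2.minAreaRect(W*1000); bx=cv2.boxPoints(rr); d=max([bx[1]-bx[0],bx[2]-bx[1]],key=np.linalg.norm)
    return np.array(rr[0])/1000,np.array(rr[1]),np.degrees(np.arctan2(d[1],d[0]))%180,proj(k,[*np.array(rr[0])/1000,.09])
E
python3 - <<'E'
from h import *
s=cam('scene');t=cam('top'); m=[.544,.149,.09]
a=mortise(s,m);b=mortise(t,m); print(a,b,tri(s,a[3],t,b[3]).round(4))
need([.559,-.295,.42],-99.9)
E
```

```text
(array([0.54496808, 0.15040282]), array([14.04794312, 31.59219933]), np.float32(96.2571), array([381.60041803, 245.75997411])) (array([0.54511597, 0.14860448]), array([14.23122215, 31.87625122]), np.float32(96.65533), array([270.704146  , 249.50284331])) [0.545  0.1495 0.0897]
t 7.0 pos [0.5288 0.2757 0.4161] jaw 6.76 F [0.6 0.1 0.3] w 0.513
 shift now [ 0.5702 -0.0032 -0.0372] shift after turn [-0.1278 -0.0039  0.557 ] turn [8.0000e-04 1.8616e+00 3.2000e-03]
```

The mortise measures (0.545, 0.1495, z 0.0897), 14 × 32 mm, long axis at 96.5°. Now across to the leg.

send_rows(
  deltas="0.052 0 -0.0034 0 0 0 0; 0.052 0 -0.0034 0 0 0 0; 0.052 0 -0.0034 0 0 0 0; 0.052 0 -0.0034 0 0 0 0; 0.052 0 -0.0034 0 0 0 0; 0.052 0 -0.0034 0 0 0 0; 0.052 0 -0.0034 0 0 0 0; 0.052 0 -0.0034 0 0 0 0; 0.052 0 -0.0034 0 0 0 0; 0.052 0 -0.0034 0 0 0 0; 0.05 0 -0.0032 0 0 0 0",
)

```text
time: 8.38
tool_pos: [0.5591, -0.2964, 0.4158]
orientation: [0.529, -0.471, 0.469, -0.528]
contact_force: [0.8, 0.1, -0.4]
width: 0.998
```

send_rows(
  deltas="0 0 0 0 0.169 0 0; 0 0 0 0 0.169 0 0; 0 0 0 0 0.169 0 0; 0 0 0 0 0.169 0 0; 0 0 0 0 0.169 0 0; 0 0 0 0 0.169 0 0; 0 0 0 0 0.169 0 0; 0 0 0 0 0.169 0 0; 0 0 0 0 0.169 0 0; 0 0 0 0 0.169 0 0; 0 0 0 0 0.169 0 0; 0 0 0 0 0 0 0",
)

```text
time: 9.88
tool_pos: [0.5593, -0.2945, 0.416]
orientation: [0.059, 0.705, -0.704, -0.061]
contact_force: [0.5, -0.3, -0.4]
width: 1.0
```

```bash
python3 -c "
from h import *
need([.559,-.295,.278],-99.9)"
```

```text
t 9.88 pos [ 0.5593 -0.2945  0.416 ] jaw -99.67 F [ 0.5 -0.3 -0.4] w 1.0
 shift now [-0.0002  0.138   0.0006] shift after turn [0.0002 0.138  0.0005] turn [0.0009 0.004  0.0027]
```

send_rows(
  deltas="0 0.035 0 0 0.004 0.002 0; 0 0.035 0 0 0 0 0; 0 0.035 0.0005 0 0 0 0; 0 0.033 0 0 0 0 0; 0 0 0 0 0 0 0; 0 0 0 0 0 0 0",
)

```text
time: 10.62
tool_pos: [0.5599, -0.2953, 0.2803]
orientation: [-0.062, -0.704, 0.705, 0.06]
contact_force: [0.3, -0.6, -0.2]
width: 1.0
```

```bash
python3 - <<'E'
from h import *
need([.559,-.295,.278],-99.9)
s=cam('scene');t=cam('top')
z=lambda i,x,y,w,h,k:cv2.resize(i[y:y+h,x:x+w],None,fx=k,fy=k,interpolation=cv2.INTER_CUBIC)
cv2.imwrite('pics/g1.png',np.hstack([z(s['frame'],140,120,130,140,3),z(t['frame'],385,190,130,140,3)]))
E
```

```text
t 10.62 pos [ 0.5599 -0.2953  0.2803] jaw -99.89 F [ 0.3 -0.6 -0.2] w 1.0
 shift now [ 0.001   0.0023 -0.0002] shift after turn [ 0.001   0.0023 -0.0002] turn [-0.0002  0.0002 -0.0025]
```

View pics/g1.png

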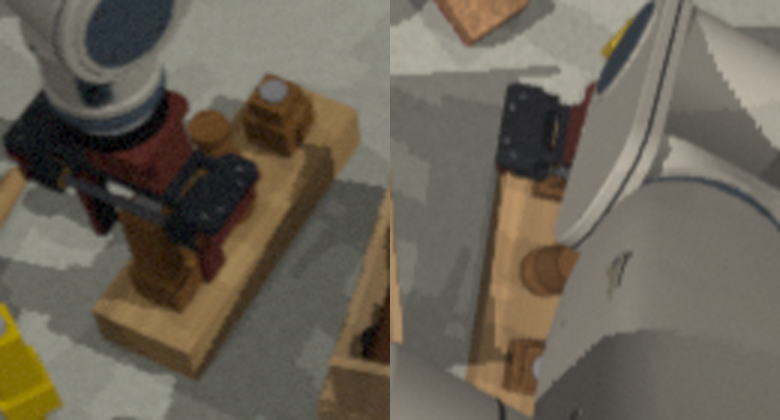

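The fingers straddle the shaft at (165,230), and the neighbouring legs are clear. Closing, then lifting straight up.

send_rows(
  deltas="0.001 0.002 0 0 0 0 255; 0 0 0 0 0 0 255; 0 0 0 0 0 0 255; 0 0 0 0 0 0 255; 0 0 0 0 0 0 255; 0 0 0 0 0 0 255; 0 0 0 0 0 0 255; 0 0 0 0 0 0 255; 0 0 0 0 0 0 255",
)

```text
time: 11.85
tool_pos: [0.5585, -0.295, 0.2776]
orientation: [-0.062, -0.704, 0.704, 0.061]
contact_force: [0.2, -0.5, -1.1]
width: 0.387
```

send_rows(
  deltas="0 -0.015 0 0 0 0 255; 0 -0.02 0 0 0 0 255; 0 -0.025 0 0 0 0 255; 0 -0.025 0 0 0 0 255; 0 -0.025 0 0 0 0 255; 0 -0.025 0 0 0 0 255; 0 -0.025 0 0 0 0 255; 0 -0.025 0 0 0 0 255; 0 -0.025 0 0 0 0 255; 0 0 0 0 0 0 255; 0 0 0 0 0 0 255",
)

```text
time: 13.22
tool_pos: [0.5578, -0.2947, 0.4875]
orientation: [-0.062, -0.704, 0.704, 0.061]
contact_force: [0.1, 0.9, -1.9]
width: 0.385
```

```bash
python3 - <<'E'
from h import *
need([.545,.1495,.488],6.6)
s=cam('scene')
z=lambda i,x,y,w,h,k:cv2.resize(i[y:y+h,x:x+w],None,fx=k,fy=k,interpolation=cv2.INTER_CUBIC)
cv2.imwrite('pics/g2.png',z(s['frame'],100,60,220,200,3))
E
```

```text
t 13.22 pos [ 0.5578 -0.2947  0.4875] jaw -99.98 F [ 0.1  0.9 -1.9] w 0.385
 shift now [ 0.0895 -0.0006 -0.4352] shift after turn [-0.4427 -0.0005  0.0384] turn [-1.5000e-03 -1.8601e+00 -1.3000e-03]
```

View pics/g2.png

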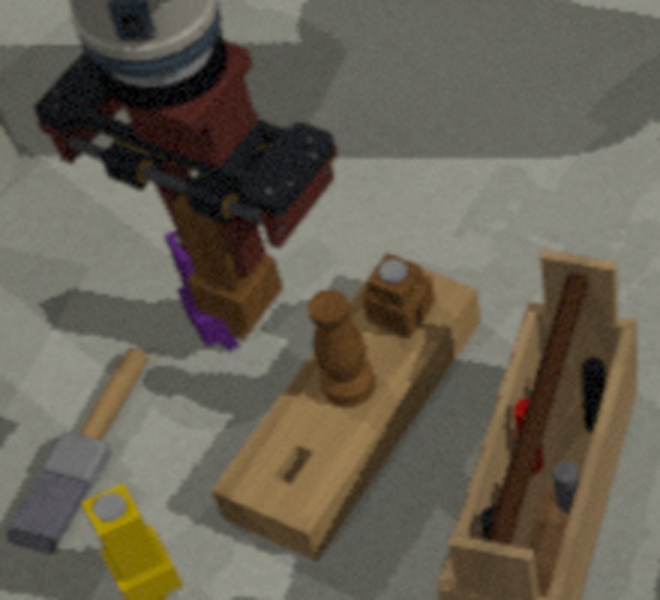

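The leg is gripped (33.9 mm opening) and lifted clear: its tenon end is at about 0.23 m, above the tote (0.17). Turning, then carrying.

send_rows(
  deltas="0 0 0 0 -0.155 0 255; 0 0 0 0 -0.155 0 255; 0 0 0 0 -0.155 0 255; 0 0 0 0 -0.155 0 255; 0 0 0 0 -0.155 0 255; 0 0 0 0 -0.155 0 255; 0 0 0 0 -0.155 0 255; 0 0 0 0 -0.155 0 255; 0 0 0 0 -0.155 0 255; 0 0 0 0 -0.155 0 255; 0 0 0 0 -0.155 0 255; 0 0 0 0 -0.155 0 255",
)

```text
time: 14.78
tool_pos: [0.558, -0.2948, 0.4862]
orientation: [-0.529, 0.469, -0.469, 0.529]
contact_force: [-0.3, -1.2, -2.2]
width: 0.387
```

send_rows(
  deltas="-0.02 0 0.003 0 0 0 255; -0.04 0 0.0035 0 0 0 255; -0.042 0 0.0035 0 0 0 255; -0.042 0 0.0035 0 0 0 255; -0.042 0 0.0035 0 0 0 255; -0.042 0 0.0035 0 0 0 255; -0.042 0 0.0035 0 0 0 255; -0.042 0 0.0035 0 0 0 255; -0.042 0 0.0035 0 0 0 255; -0.04 0 0.0035 0 0 0 255; -0.03 0 0.002 0 0 0 255; -0.015 0 0.001 0 0 0 255",
)

```text
time: 16.27
tool_pos: [0.5441, 0.1475, 0.4869]
orientation: [-0.528, 0.47, -0.471, 0.528]
contact_force: [0.0, -0.2, -2.2]
width: 0.388
```

send_rows(
  deltas="0 0 0 0 0 0 255; 0 0 0 0 0 0 255",
)

```text
time: 16.52
tool_pos: [0.545, 0.1449, 0.4873]
orientation: [-0.527, 0.47, -0.471, 0.528]
contact_force: [0.4, -0.5, -1.0]
width: 0.382
```

```bash
python3 - <<'E'
from h import *
need([.545,.1495,.408],6.6)
E
```

```text
t 16.52 pos [0.545  0.1449 0.4873] jaw 6.53 F [ 0.4 -0.5 -1. ] w 0.382
 shift now [-0.0047  0.0793  0.0004] shift after turn [-0.0046  0.0793  0.0006] turn [-0.0016 -0.0013  0.0009]
```

send_rows(
  deltas="-0.0046 0.02 0 0 0 0 255; 0 0.03 0 0 0 0 255; 0 0.03 0 0 0 0 255; 0 0.017 0 0 0 0 255; 0 0 0 0 0 0 255; 0 0 0 0 0 0 255",
)

```text
time: 17.27
tool_pos: [0.5452, 0.1499, 0.3915]
orientation: [-0.527, 0.47, -0.472, 0.529]
contact_force: [1.1, 0.2, -1.6]
width: 0.388
```

```bash
python3 - <<'E'
from h import *
need([.545,.1495,.3585],6.6)
z=lambda i,x,y,w,h,k:cv2.resize(i[y:y+h,x:x+w],None,fx=k,fy=k,interpolation=cv2.INTER_CUBIC)
s=cam('scene');t=cam('top');cv2.imwrite('pics/f1.png',np.hstack([z(s['frame'],330,160,100,130,4),z(t['frame'],230,190,100,130,4)]))
E
```

```text
t 17.27 pos [0.5452 0.1499 0.3915] jaw 6.56 F [ 1.1  0.2 -1.6] w 0.388
 shift now [ 0.0003  0.033  -0.0004] shift after turn [ 0.0004  0.033  -0.0003] turn [-0.0035 -0.0007  0.0004]
```

View pics/f1.png

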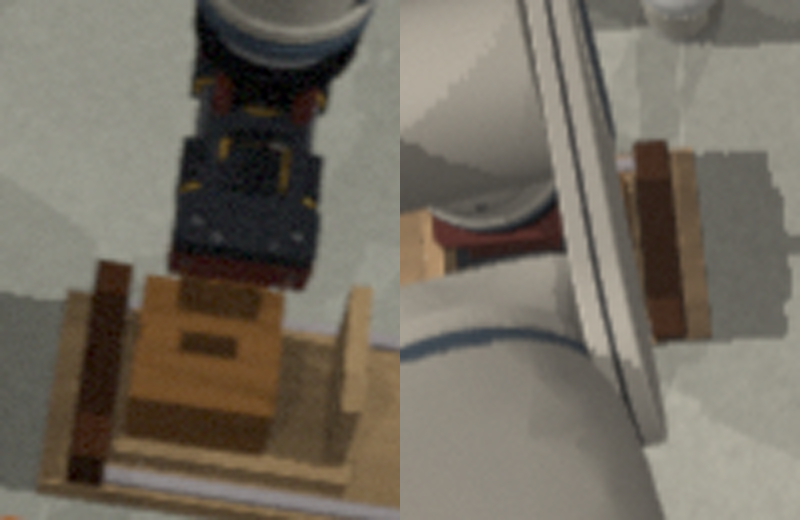

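```bash
python3 - <<'E'
from h import *
s=cam('scene'); p=r.read_state()['tool_pos']; o=p-[0,0,.2576]
a=np.radians(6.6); ex=np.array([np.cos(a),np.sin(a),0]); ey=np.array([-np.sin(a),np.cos(a),0]); ez=np.array([0,0,1])
P=lambda x,y,z:((proj(s,o+ex*x+ey*y+ez*z)-[330,160])*4+1.5).round(0).tolist()
print('tenon front',[P(.006,y,z) for z in(0,.025) for y in(-.015,.015)])
print('shoulder front',[P(.022,y,z) for z in(.025,.06) for y in(-.022,.022)],'back bottom',P(-.022,-.022,.025))
print('mort',[ ((proj(s,np.array([.545,.1495,.09])+ex*x+ey*y)-[330,160])*4+1.5).round(0).tolist() for x in(-.007,.007) for y in(-.016,.016)])
z=cv2.resize(s['frame'][222:262,360:410],None,fx=16,fy=15,interpolation=cv2.INTER_CUBIC); z=cv2.convertScaleAbs(z,alpha=1.8)
cv2.imwrite('pics/f2.png',z)
E
```

```text
tenon front [[187.0, 310.0], [242.0, 318.0], [192.0, 286.0], [248.0, 295.0]]
shoulder front [[175.0, 310.0], [258.0, 322.0], [181.0, 276.0], [267.0, 288.0]] back bottom [185.0, 240.0]
mort [[179.0, 329.0], [236.0, 338.0], [176.0, 351.0], [234.0, 359.0]]
```

View pics/f2.png

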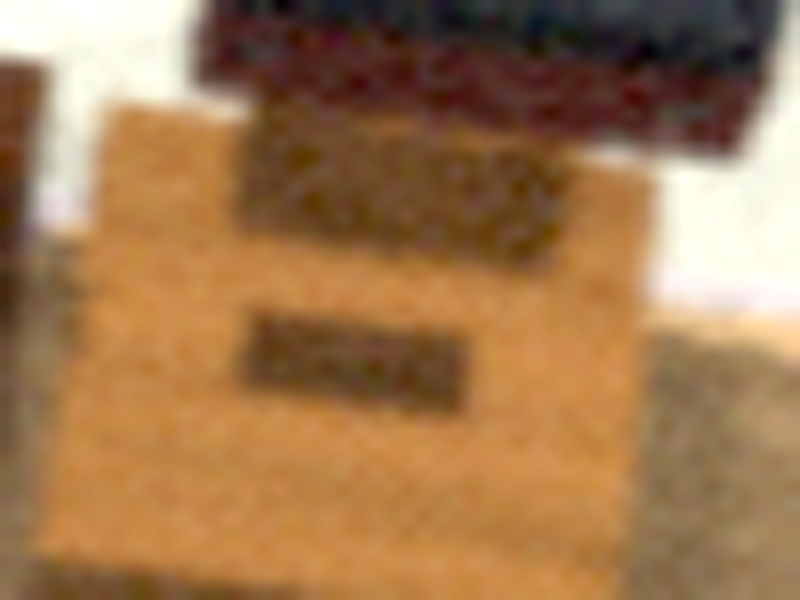

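The scene view shows the shoulder's lower front edge ending within 0.5 px (about 1 mm) of where a centred leg should put it. The block top and mortise sit where they were measured, so I make the final descent of 33 mm.

send_rows(
  deltas="0 0.008 0 0 0 0 255; 0 0.008 0 0 0 0 255; 0 0.008 0 0 0 0 255; 0 0.006 0 0 0 0 255; 0 0.003 0 0 0 0 255; 0 0 0 0 0 0 255; 0 0 0 0 0 0 255; 0 0 0 0 0 0 255; 0 0 0 0 0 0 255",
)

```text
time: 18.55
tool_pos: [0.5448, 0.15, 0.3577]
orientation: [-0.527, 0.47, -0.471, 0.528]
contact_force: [-1.2, 0.1, -1.4]
width: 0.387
```

```bash
python3 - <<'E'
from h import *
need([.545,.1495,.3585],6.6)
s=cam('scene'); p=r.read_state()['tool_pos']; o=p-[0,0,.2576]; print('origin',o.round(4))
a=np.radians(6.6); ex=np.array([np.cos(a),np.sin(a),0]); ey=np.array([-np.sin(a),np.cos(a),0]); ez=np.array([0,0,1])
Q=lambda w:((proj(s,w)-[350,222]+.5)*[16,12]).round(0).tolist()
print('shoulder bottom',[Q(o+ex*.022+ey*y+ez*.025) for y in(-.022,.022)],'top',[Q(o+ex*.022+ey*y+ez*.06) for y in(-.022,.022)])
z=cv2.resize(s['frame'][222:272,350:400],None,fx=16,fy=12,interpolation=cv2.INTER_CUBIC)
cv2.imwrite('pics/f3.png',cv2.convertScaleAbs(z,alpha=1.8))
E
```

```text
t 18.55 pos [0.5448 0.15   0.3577] jaw 6.59 F [-1.2  0.1 -1.4] w 0.387
 shift now [ 0.0005 -0.0008  0.0001] shift after turn [ 0.0005 -0.0008  0.0001] turn [-0.0022 -0.0002  0.0005]
origin [0.5448 0.15   0.1001]
shoulder bottom [[359.0, 282.0], [683.0, 318.0]] top [[383.0, 184.0], [716.0, 220.0]]
```

View pics/f3.png

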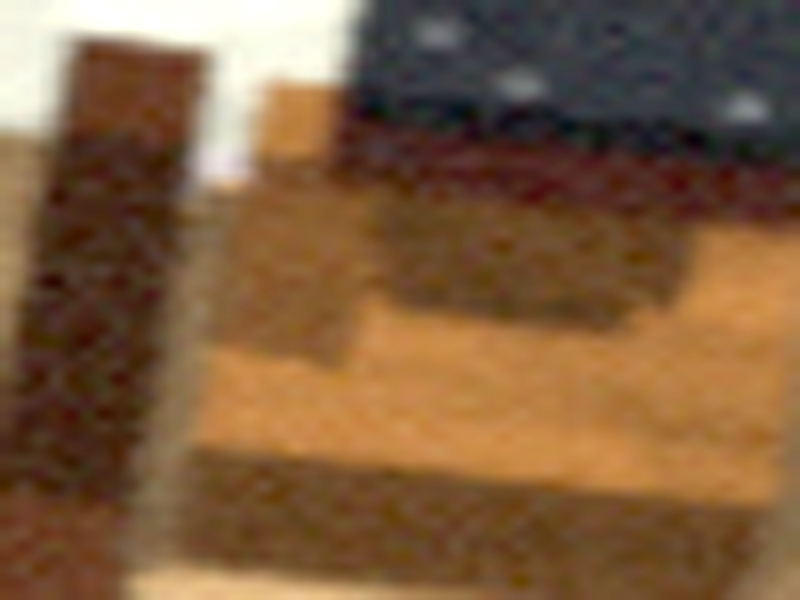

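```bash
python3 -c "
from h import *
s=r.read_state(); print(s['dq'].round(3),s['width'],s['tool_pos'].round(4)); print(r.hand_in())"
```

```text
[ 0.     0.001  0.002 -0.001  0.001  0.   ] 0.3870601547474243 [0.5448 0.15   0.3577]
the job is handed in; nothing more can be done
None
```

I pushed the sled home, lifted the square leg over the tote, and handed the job in with the leg held still above the mortise. The hand-in gives no verdict, so the results below are my own checks.

- **Sled:** it stopped with about 30 N of contact force after 118 mm of measured travel. The mortise then measured (0.545, 0.1495, z 0.090) m, 14 × 32 mm.
- **Leg in hand:** jaws at 34 mm opening, which matches the shaft, with the arm still at about 18.6 s of robot time. The tenon end works out at about (0.545, 0.150, 0.100) m, about 10 mm above the mortise and about 1 mm off centre. Jaw yaw was 6.6° against a mortise long axis of 96.3–96.7° in the two views, so it is square to within about 0.3°.
- **Carry:** the tenon end was at about 0.23 m, above the tote's 0.17 m, and the wrist forces showed no sign of contact. I did not re-measure the loose things or the other legs after the move. The picture taken after the lift showed the two remaining legs still in the rack.

**Weak points:** the two camera views disagreed by 2–3 mm in y, for the leg and the mortise alike, so I used points found from both. In the last picture the shoulder's corners were within about 1–1.5 px (1–2 mm) of where a centred leg should put them. The tenon was mostly hidden, so its position and height come from the arm pose and the grasp, not from seeing it directly.

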